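# Home a bench length stop, click it forward four and lock it

## Task

The length stop on the bench has lost its setting. Turn its bar knob gently anticlockwise (seen from above) until the index dial meets its end stop, then turn it clockwise exactly four clicks without going past the fourth click, counting by feel because the knob has free play; then push the lock lever all the way over, away from its starting lean, let go and leave the other things on the bench alone.

Things in the scene. Friction and masses are not known exactly. Their poses are not given: they have to be found in the camera images.
- bench_stop: The length stop: a painted steel base plate 200 (x) x 300 (y) x 20 mm, fixed to the bench. Origin: centre of its underside, z up; at yaw 0 its x axis points away from the robot. In its frame the dial and knob turn about the vertical axis at x -25, y -75 mm; a lock lever stands at x -20, y 85 mm; at x 70 mm a slide with rods and a stop carriage (up to 90 mm high) runs along y.
- knob_grip (a point): Point on the axis of the black bar knob, 62 mm above the bench, to grip at. The bar is 42 mm long along this frame's x, 14 mm thick along y, upright from 42 to 75 mm above the bench, over a round skirt 42 mm across. Worn coupling: after each change of direction the knob turns freely (play of more than a click's angle) before it drives the dial; a dial that jumps may run ahead of it.
- carriage (a joint): Position in m of the stop carriage, driven by the index dial under the knob (steel disc with a ring of upright pins, 20 to 34 mm above the bench; a sprung roller clicks between them every 15 degrees): 0 at the home click, +0.0002 a click clockwise; far finer than its reading. Starts at click 1 to 3. The torque rises to about 0.25 Nm, eases off over 8 degrees, then the dial jumps on and it is nil.
- stop_post: The end stop: fixed steel post 6 mm across, 16 mm tall on the base plate, 40 mm from the dial's axis, on the robot's side; origin: centre of its foot. A lug on the dial meets it 6 degrees anticlockwise of the home click; let go, the dial springs back to the home click (do not count that one). At the post the torque passes 0.4 Nm without dropping; over 20 N on it (0.9 Nm on the knob) is forcing it.
- lock_lever (a joint): Angle of the lock lever in rad: 0 as it leans fully to -x of the base plate, 1.0 as it leans fully to +x (locked). It starts near 0, needs about 1 to 2 N at its ball and stays where it is left.
- lock_lever_tip (a point): Centre of the lock lever's ball, 26 mm across, on a 10 mm rod. It swings along the base plate's x axis at 60 mm radius about a pivot 42 mm above the bench at x -20, y 85 mm of the plate: ball 29 mm to -x of the pivot at angle 0, 29 mm to +x at 1.0, 53 mm above it at both. The block under it is 70 x 50 mm, top 45 mm above the bench (a round boss reaches 55 mm).
- collar: Loose steel collar 38 mm across and 14 mm high lying on the base plate near its front edge; leave it alone. Origin: centre of its underside.
- dowel: Loose steel dowel pin 12 mm across and 35 mm long lying on the base plate between dial and lever; leave it alone.
- tube: Loose steel tube offcut 72 mm across and 80 mm high, standing on the bench; leave it alone.
- spanner: Loose steel spanner 180 mm long; leave it alone.
- flat_bar: Loose steel flat bar 140 x 30 x 8 mm; leave it alone.
- can: Loose aluminium can 52 mm across and 110 mm high; leave it alone.
- flange: Loose dark steel flange 90 mm across, 12 mm high; leave it alone.

How it is judged:
On the way, in this order (a step that is already met when the one before it is completed fails the run):
1. the dial is turned anticlockwise onto its end stop (value of joint carriage below 6e-05 m and contact force between stop_post and anything else above 0.5 N), for 0.05 s.
2. the dial rests in the fourth click, with the lock lever still unlocked (value of joint carriage between 0.00074 and 0.00086 m and value of joint lock_lever below 0.4 rad), for 0.2 s.
At the end, for the whole second after the job is handed in: The dial rests in the fourth click from home (carriage at 0.8 mm, within 0.06 mm) and the lock lever is fully over (beyond 0.85 rad) (value of joint carriage between 0.00074 and 0.00086 m and value of joint lock_lever above 0.85 rad); the robot touches nothing.
It fails at once if the dial is forced against its end stop (over 20 N) (contact force between stop_post and anything else above 20 N).
It fails at once if the dial is taken past the fourth click (value of joint carriage above 0.00094 m).
It fails at once if a loose thing on the bench is pushed more than 30 mm (distance of any of collar, dowel, tube, spanner, flat_bar, can, flange from where it was at the start of the episode above 0.03 m).
It also fails if it takes over 72 s, if anything falls off the work surface, if the arm or the gripper's body presses on something with over 40 N, if the wrist force passes 120 N, or if a joint passes its speed limit or range.

## Robot

A 6-joint arm with a two-finger parallel gripper is mounted at the origin on the work surface. World frame = base frame: x ahead of the robot, y to its left, z up, the work surface at z = 0. Lengths are in m, angles in rad, forces in N, time in s.
With the tool pointing down it reaches from about 0.325 to 0.9 m from the base axis. Payload 6.1 kg.
Tool frame: the origin (TCP) lies on the centre line of the jaws, within the pads' length; the fingertips stand arm.finger_overhang ahead of it and the grasp point (between the pads) lies 11 mm behind it (arm.finger_overhang is the distance from the TCP to the fingertips, in m); y points along the fingers, x is the direction in which the jaws open and shut, and the axes are right-handed (so a half turn about y gives the same grasp; the last joint's range is limited). The gripper opens to 87 mm and grips with 3 to 60 N. Pads are 19 mm wide; open, the fingers measure 117 mm over their backs; the gripper's body (75 mm by 190 mm) begins 51 mm behind the grasp point.
Start: joints at [-1.287, 0.22, 1.526, -0, 1.395, -0.126], TCP at [0.249, -0.573, 0.199] pointing down, gripper open.
Joint ranges: [-2.98, 2.98], [-0.91, 2.08], [0.09, 2.57], [-1.24, 4.39], [0.2, 2.65], [-2.68, 2.68]. Speed limits (rad/s): [2.57, 2.57, 3.01, 3.14, 3.14, 3.14].

## Interface

Orientations are given as a rotation vector (axis times angle).
In Python, from bench import arm, viewer gives the robot as it stands.
- The arm moves only by the tool apply_moves, never from a script. Its argument "deltas" is text: rows parted by semicolons, each of 7 numbers parted by spaces: the turn, a rotation vector about the world's x, y, z in rad, then the shift along the world's x, y, z in m, then the opening in per cent of the stroke, from 0 (shut) to 100 (fully open). In form: ax ay az x y z claw; .... A call has 1 to 5 rows; each row is the pose to reach, as a shift and turn from the pose measured when the call began; what a row does not reach only later rows make up. A row lasts 1/10 s, in which the tool goes at most 50 mm and 8.59 degrees, less where a joint would pass 70% of its speed; a pose out of reach is approached as far as the arm can. A call with a gripper value outside its range is refused whole. The fingers move at their own pace and stop on an object; the grip force is fixed at half the most. Time passes only in rows, so rows that repeat a pose let the fingers close. It gives the time, the measured TCP pose, the force and the opening at its end, in the units of the state.
- arm.get_state(): the state, without advancing time (a new reading comes with each control period).
- viewer.snapshot(name): name is "side" or "top"; returns the picture (384x512x3 uint8, red, green, blue); there is no depth.
- viewer.camera_info(name): a dict with "mtx" (3x3 intrinsics, pixels), "k1" (the pictures are not rectified: a ray, as slopes to the right and down, at radius r is drawn at 1 + k1 r^2 times it, then the intrinsics apply), "R" (3x3) and "t" (3): a world point X has camera coordinates R X + t. Camera axes: x right, y down, z forward; pixel columns grow to the right and rows downward; lengths in m; the calibration is good to about 2 mm. A picture is of the moment at which its call begins. camera_info takes no time and is no camera call.
- arm.sign_off(): hands the job in, once; it reports no verdict.
The state is a dict: "time_s": time; "joint_pos": joint angles; "joint_velocities": joint speeds; "effort": joint torques, N m; "position": TCP position; "orientation": TCP orientation; "wrist_force": force on the tool from outside, world axes, zero at the start; "ft_torque": the same for the moment, N m; "finger_gap": finger opening in m.
Only numpy, scipy, OpenCV 4.12 (cv2) and the standard library are available. Lean on these libraries where they do the work, as an engineer would, in place of code of your own. Each camera call takes 0.05 s, during which the arm holds its last target. There are 200 camera calls.

## Working session

There is one attempt and no reset: what is moved stays moved. The work goes in short steps, Python scripts to look and compute and a tool call to move; the robot and the scene stay as the last step left them, time stands still between calls to the robot, and variables do not carry over. Pictures are saved under pics/ and viewed, about 8 in all and at most 12, crops included, and the job is handed in when it is done.

Besides the shell and the picture viewer there is one more tool, called after "Request:" by a JSON object that holds its "op" and its "data", one argument or row to a line. apply_moves: Moves the arm, as the interface text tells. Its arguments: {"type":"object","properties":{"deltas":{"type":"string"}},"required":["deltas"]}

```bash
mkdir -p pics; ls
python3 - <<'E'
from bench import arm, viewer
import cv2,numpy as np
print(arm.get_state(), arm.finger_overhang)
for n in("top","side"):
    im=viewer.snapshot(n); cv2.imwrite(f"pics/{n}0.png",cv2.resize(im[:,:,::-1],(800,600),interpolation=cv2.INTER_CUBIC))
    np.save(f"pics/{n}0.npy",im); print(n,viewer.camera_info(n))
E
```

```text
pics
{'time_s': 0.0, 'joint_pos': array([-1.28713098e+00,  2.21252089e-01,  1.52765335e+00, -7.90005231e-06,
        1.39468573e+00, -1.26106012e-01]), 'joint_velocities': array([-5.67998849e-04,  3.65236633e-04,  1.33174235e-04,  6.25262590e-05,
       -4.05218765e-04, -9.24560370e-04]), 'effort': array([ 1.57661992e-05, -4.94609928e+01, -3.87375855e+01,  7.02588866e-02,
        5.70663123e-02, -1.47842502e-04]), 'position': array([ 0.24879625, -0.57259641,  0.19739887]), 'orientation': array([-1.37431632,  0.90336527, -0.90085683]), 'wrist_force': array([ 0.91337013,  0.46725741, -0.45704497]), 'ft_torque': array([-0.00679489, -0.03073718, -0.00017255]), 'finger_gap': 0.08703139267015574} 0.008
top {'mtx': array([[398.37290805,   0.        , 255.85749007],
       [  0.        , 398.37290805, 191.65174339],
       [  0.        ,   0.        ,   1.        ]]), 'k1': -0.00033776900436157113, 'R': array([[ 0.00548389, -0.99996905, -0.00564128],
       [-0.98979385, -0.00462457, -0.14243156],
       [ 0.14240107,  0.00636478, -0.98978858]]), 't': array([0.01448193, 0.60602111, 1.0669008 ])}
side {'mtx': array([[387.13211822,   0.        , 254.64854363],
       [  0.        , 387.13211822, 187.03752154],
       [  0.        ,   0.        ,   1.        ]]), 'k1': -0.01290814412281847, 'R': array([[-0.78770365, -0.61584332,  0.01612379],
       [-0.36389428,  0.44400683, -0.81880333],
       [ 0.49709548, -0.65084172, -0.57384766]]), 't': array([0.48250603, 0.28124927, 0.6718122 ])}
```

View pics/top0.png

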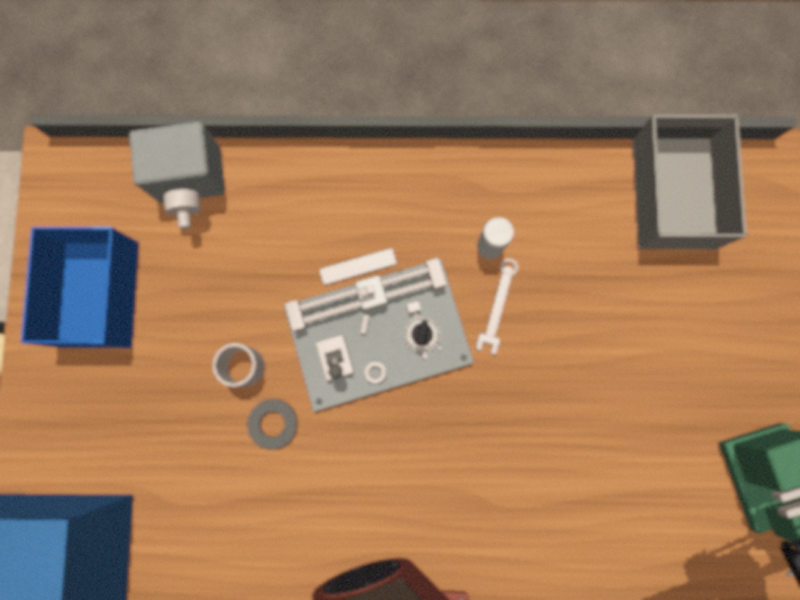

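View pics/side0.png

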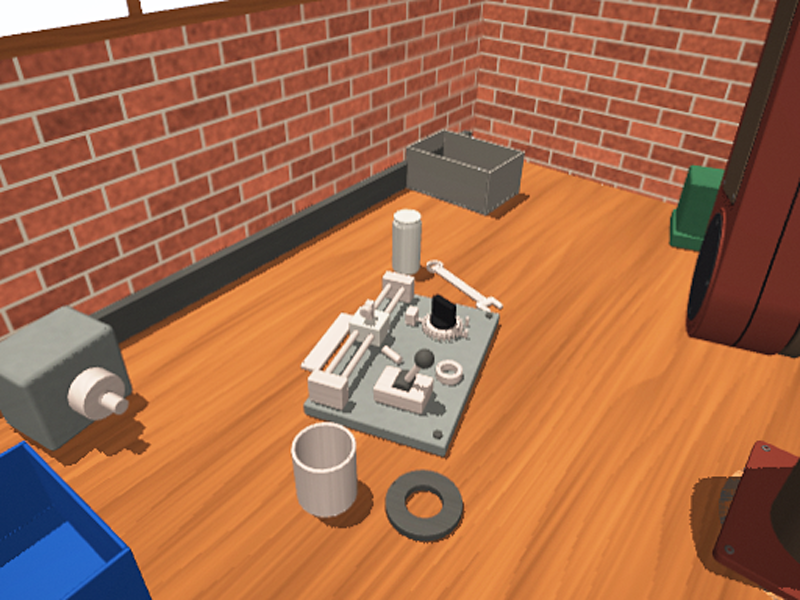

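The top view shows the plate with corners near (318,410), (471,362) and (441,261), the knob at (422,333) and the lever ball at (337,374). The side view shows the black bar at (443,312) and the ball at (425,357).

```bash
cat > h.py <<'E'
from bench import arm, viewer
import cv2,numpy as np
def D(c): return np.array([c['k1'],0,0,0])
def world(n,uv,z):
    c=viewer.camera_info(n); uv=np.float64(uv).reshape(-1,1,2)
    # forward model: drawn = ray*(1+k1 r^2) == cv2 distortion
    r=cv2.undistortPoints(uv,c['mtx'],D(c)).reshape(-1,2)
    d=np.c_[r,np.ones(len(r))]@c['R']; o=-c['R'].T@c['t']
    return o+d*((z-o[2])/d[:,2])[:,None]
def proj(n,X):
    c=viewer.camera_info(n)
    return cv2.projectPoints(np.float64(X).reshape(-1,1,3),cv2.Rodrigues(c['R'])[0],c['t'],c['mtx'],D(c))[0].reshape(-1,2)
def crop(n,im,x0,y0,w,h,s,out):
    o=cv2.resize(im[y0:y0+h,x0:x0+w,::-1],None,fx=s,fy=s,interpolation=cv2.INTER_CUBIC); cv2.imwrite(out,o)
E
python3 - <<'E'
from h import *
a=np.load("pics/top0.npy");b=np.load("pics/side0.npy")
crop("top",a,180,160,130,110,6,"pics/tc.png")
crop("side",b,190,165,135,130,6,"pics/sc.png")
x=cv2.imread("pics/sc.png");cv2.imwrite("pics/sc.png",x[:600])
print(world("top",np.array([[318,410],[471,362],[441,261]])/1.5625,0.02))
print(world("top",np.array([[422,333]])/1.5625,0.07))
E
```

```text
[[ 0.41009283  0.16199976  0.02      ]
 [ 0.49650529 -0.1107334   0.02      ]
 [ 0.68104995 -0.05764173  0.02      ]]
[[ 0.54377224 -0.02130772  0.07      ]]
```

View pics/tc.png

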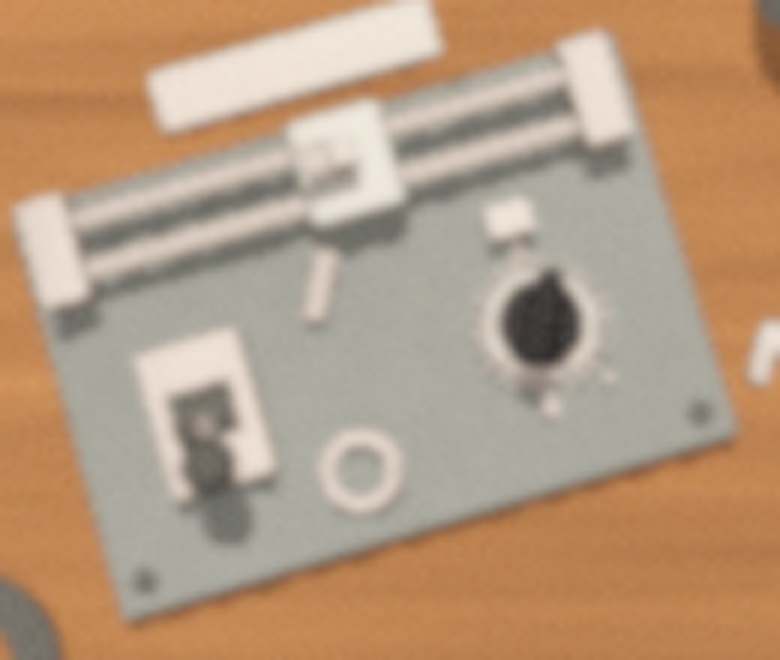

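View pics/sc.png

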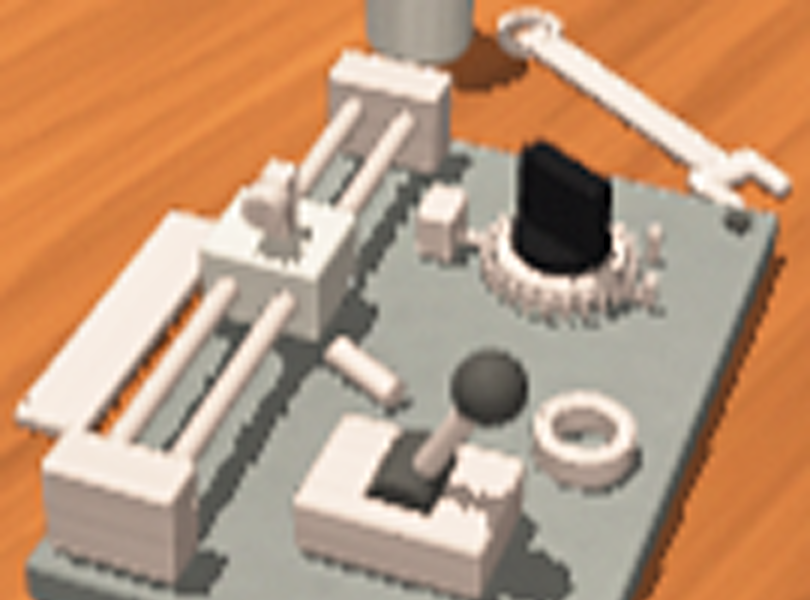

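Crops: plate corners near (128,612), (735,435), (612,30) and (12,205). The bar's top edge in the side crop runs from about (548,140) to (611,180) (back) and (522,150) to (588,190) (front). The dowel lies at (320,285) and the collar at (360,470) in the top crop, the ball at (489,387) in the side crop.

Run:
```python
from h import *
from scipy.optimize import least_squares
T=lambda p:(np.array(p)+.5)/6-.5+[180,160]
S=lambda p:(np.array(p)+.5)/6-.5+[190,165]
tc=T([[128,612],[735,435],[612,30],[12,205]])
loc=np.array([[-.1,.15,.02],[-.1,-.15,.02],[.1,-.15,.02],[.1,.15,.02]])
sc=S([[775,215]])  # near-right top corner in side
def W(p,L):
    c,s=np.cos(p[2]),np.sin(p[2]); L=np.atleast_2d(L)
    return np.c_[p[0]+c*L[:,0]-s*L[:,1],p[1]+s*L[:,0]+c*L[:,1],L[:,2]]
f=lambda p:(proj("top",W(p,loc))-tc).ravel()
r=least_squares(f,[.55,.05,.3]);p=r.x;print("plate",p,np.degrees(p[2]),r.fun.round(2))
K=W(p,[-.025,-.075,.062])[0];print("knob",K)
print("side corner pred",proj("side",W(p,loc[1:2])),sc)
b=world("side",S([[548,140],[611,180],[522,150],[588,190]]),.075)
print("bar top",b.round(4),"ctr",b.mean(0)); 
for i in(0,2):
    d=b[i+1]-b[i];print(np.degrees(np.arctan2(d[1],d[0])),np.linalg.norm(d))
print("knob skirt top cam",world("top",T([[541,325]]),.045))
print("bar pred pts",proj("side",[K+[0,0,.013]]),S([[567,165]]))
ball=W(p,[-.049,.085,.095]);print("ball",ball,proj("side",ball),S([[489,387]]),proj("top",ball),T([[209,465]]))
print("collar",world("top",T([[360,470]]),.027),"dowel",world("top",T([[327,250],[313,322]]),.026))
print("flange/can etc")
print("tool y,x axes",cv2.Rodrigues(arm.get_state()['orientation'])[0].round(3))
```

```text
plate [0.54960531 0.05749839 0.29161934] 16.708557201037046 [-1.14  0.57  0.85 -0.56  0.57 -0.09 -0.26  0.01]
knob [ 0.54722358 -0.02152267  0.062     ]
side corner pred [[318.53825447 200.04411977]] [[318.75       200.41666667]]
bar top [[ 0.5592 -0.0321  0.075 ]
 [ 0.5246 -0.0254  0.075 ]
 [ 0.5633 -0.0198  0.075 ]
 [ 0.5279 -0.0142  0.075 ]] ctr [ 0.5437705  -0.02285746  0.075     ]
169.0472055751428 0.03522508270702583
170.95210220639865 0.0358076976737476
knob skirt top cam [[ 0.54426078 -0.02113897  0.045     ]]
bar pred pts [[282.54299274 191.75625686]] [[284.08333333 192.08333333]]
ball [[0.4782363  0.12482197 0.095     ]] [[269.88454333 229.48493247]] [[271.08333333 229.08333333]] [[214.46307202 236.9879222 ]] [[214.41666667 237.08333333]]
collar [[0.47801377 0.06224292 0.027     ]] dowel [[0.58078997 0.07897849 0.026     ]
 [0.54680604 0.08508753 0.026     ]]
flange/can etc
tool y,x axes [[ 0.398 -0.     0.917]
 [-0.917  0.002  0.398]
 [-0.002 -1.     0.   ]]
```

Request:
{"op": "apply_moves", "data": {
  "deltas": "0 0 -0.06 0.023 0.042 0 100; 0 0 -0.12 0.046 0.085 0 100; 0 0 -0.18 0.068 0.127 0 100; 0 0 -0.24 0.091 0.170 0 100; 0 0 -0.30 0.114 0.212 0 90"
}}

```text
time_s: 0.6
position: [0.3632, -0.3586, 0.1971]
orientation: [-1.256, 1.131, -1.128]
wrist_force: [1.4, 0.3, 0.6]
finger_gap: 0.0842
```

Request:
{"op": "apply_moves", "data": {
  "deltas": "0 0 -0.06 0.023 0.042 0 80; 0 0 -0.12 0.046 0.085 0 70; 0 0 -0.18 0.068 0.127 0 60; 0 0 -0.24 0.091 0.170 0 45; 0 0 -0.28 0.114 0.212 0 45"
}}

```text
time_s: 1.1
position: [0.4775, -0.1446, 0.1969]
orientation: [-1.119, 1.338, -1.335]
wrist_force: [0.5, -0.6, 1.3]
finger_gap: 0.0469
```

Request:
{"op": "apply_moves", "data": {
  "deltas": "0 0 0 0.022 0.041 -0.01 45; 0 0 0 0.045 0.082 -0.03 45; 0 0 0 0.0675 0.1226 -0.05 45; 0 0 0 0.0675 0.1226 -0.08 45; 0 0 0 0.0675 0.1226 -0.087 45"
}}

```text
time_s: 1.6
position: [0.5422, -0.02, 0.1057]
orientation: [-1.126, 1.342, -1.329]
wrist_force: [-1.2, -0.5, -0.3]
finger_gap: 0.0393
```

```bash
cat >> h.py <<'E'
def st():
    s=arm.get_state();R=cv2.Rodrigues(s['orientation'])[0]
    print("t %.2f pos %s yaw %.2f tilt %s q6 %.3f"%(s['time_s'],s['position'].round(4),np.degrees(np.arctan2(R[1,0],R[0,0])),R[:2,1].round(4),s['joint_pos'][5]),
     "F",s['wrist_force'].round(1),"M",s['ft_torque'].round(3),"gap %.4f"%s['finger_gap'],"e6 %.3f"%s['effort'][5])
E
python3 - <<'E'
from h import *
st(); b=viewer.snapshot("side"); crop("side",b,240,130,100,90,8,"pics/s1.png")
x=cv2.imread("pics/s1.png");cv2.imwrite("pics/s1.png",x[120:720])
E
```

```text
t 1.60 pos [ 0.5422 -0.02    0.1057] yaw -99.88 tilt [-0.0069  0.0036] q6 1.559 F [-1.2 -0.5 -0.3] M [ 0.033  0.087 -0.021] gap 0.0393 e6 0.100
```

View pics/s1.png

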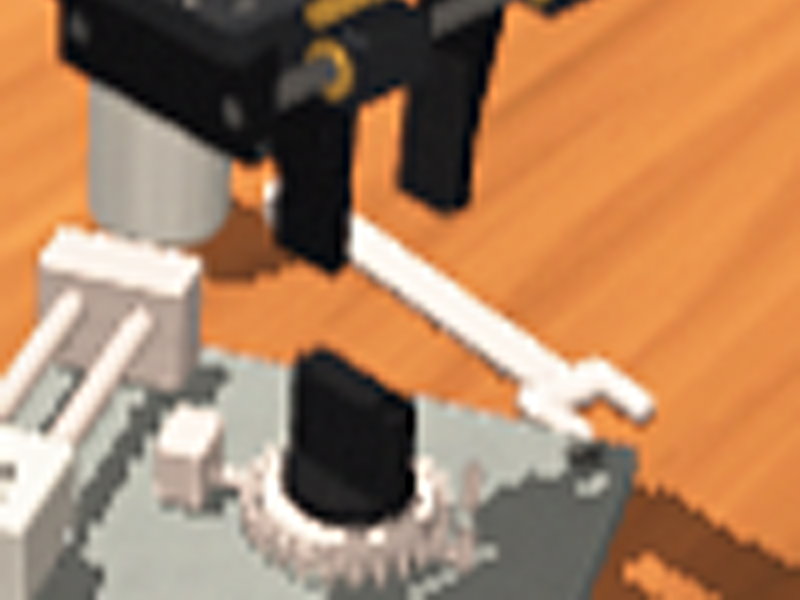

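The fingers at (315,240) and (435,180) straddle the bar, whose top runs from about (300,365) to (410,400), and their faces look parallel to it. Next: go down and grip.

Request:
{"op": "apply_moves", "data": {
  "deltas": "0 0 0 0.0025 -0.002 -0.02 40; 0 0 0 0.0025 -0.002 -0.04 40; 0 0 0 0.0025 -0.002 -0.05 40; 0 0 0 0.0025 -0.002 -0.05 40; 0 0 0 0.0025 -0.002 -0.05 40"
}}

```text
time_s: 2.15
position: [0.5453, -0.0238, 0.0573]
orientation: [-1.123, 1.342, -1.332]
wrist_force: [0.5, 0.2, 0.2]
finger_gap: 0.035
```

```bash
python3 -c "
from h import *
st()"
```

```text
t 2.15 pos [ 0.5453 -0.0238  0.0573] yaw -100.03 tilt [-0.0053  0.0031] q6 1.555 F [0.5 0.2 0.2] M [ 0.009 -0.021  0.012] gap 0.0350 e6 -0.003
```

Request:
{"op": "apply_moves", "data": {
  "deltas": "0 0 0 0 0 0 0; 0 0 0 0 0 0 0; 0 0 0 0 0 0 0; 0 0 0 0 0 0 0; 0 0 0 0 0 0 0"
}}

```text
time_s: 2.65
position: [0.5453, -0.0237, 0.0575]
orientation: [-1.123, 1.342, -1.332]
wrist_force: [-0.7, -0.3, 0.6]
finger_gap: 0.0044
```

```bash
python3 -c "
from h import *
st()"
```

```text
t 2.65 pos [ 0.5453 -0.0237  0.0575] yaw -100.02 tilt [-0.0052  0.0031] q6 1.555 F [-0.7 -0.3  0.6] M [0.047 0.022 0.007] gap 0.0044 e6 -0.000
```

Run:
```python
from h import *
b=viewer.snapshot("side");a=viewer.snapshot("top")
crop("side",b,230,140,110,100,6,"pics/s2.png");crop("top",a,240,180,60,100,6,"pics/t2.png")
x=cv2.imread("pics/s2.png")
cv2.imwrite("pics/m2.png",x)
print(proj("side",[[0.5453,-0.0237,.075]]),arm.get_state()['finger_gap'])
```

```text
[[283.73675139 191.64102654]] 0.0013419858017994736
```

View pics/m2.png

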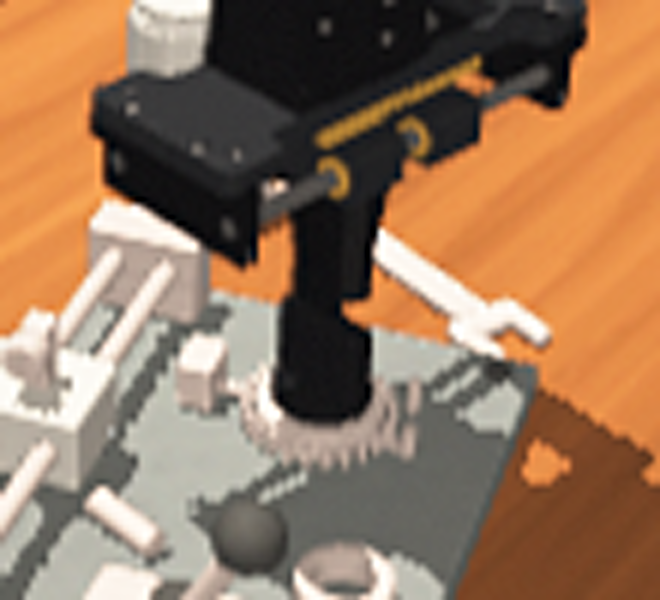

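The fingers have shut without the bar. In the crop their tips end near (350,298), about level with the bar's top at (322,310), so they seem to be above or beside it. I'll check the geometry.

Run:
```python
from h import *
R=cv2.Rodrigues(arm.get_state()['orientation'])[0]
def corners(P,gap,tip):
    o=[]
    for sx in(-1,1):
        for dx in (gap/2,gap/2+.015):
            for sz in(-1,1): o.append(P+R[:,0]*sx*dx+R[:,2]*sz*.0095+R[:,1]*tip)
    return np.array(o)
print("s1 pred (crop px) tip .008");print(((proj("side",corners(np.array([.5422,-.02,.1057]),.0393,.008))-[240,130])*8-[0,120]).round(0))
for tip in(.008,-.011,-.02):
  print("s2",tip);print(((proj("side",corners(np.array([.5453,-.0237,.0575]),.0013,tip))-[230,140])*6).round(0).tolist())
a=viewer.snapshot("side");x=cv2.resize(a[165:215,262:312,::-1],None,fx=12,fy=12,interpolation=cv2.INTER_CUBIC)
x=cv2.convertScaleAbs(cv2.pow(x/255.,.4),alpha=255);cv2.imwrite("pics/s3.png",x);st()
```

```text
s1 pred (crop px) tip .008
[[332. 359.]
 [285. 330.]
 [294. 379.]
 [247. 350.]
 [427. 308.]
 [380. 281.]
 [462. 290.]
 [415. 263.]]
s2 0.008
[[335.0, 373.0], [301.0, 352.0], [308.0, 388.0], [274.0, 366.0], [337.0, 372.0], [303.0, 350.0], [363.0, 357.0], [329.0, 336.0]]
s2 -0.011
[[337.0, 334.0], [303.0, 313.0], [311.0, 349.0], [276.0, 328.0], [340.0, 333.0], [305.0, 312.0], [366.0, 319.0], [332.0, 298.0]]
s2 -0.02
[[339.0, 316.0], [304.0, 295.0], [312.0, 330.0], [277.0, 309.0], [341.0, 314.0], [307.0, 293.0], [368.0, 300.0], [333.0, 279.0]]
t 2.80 pos [ 0.5452 -0.0237  0.0573] yaw -100.02 tilt [-0.0054  0.0032] q6 1.555 F [-0.6  0.1  0.3] M [0.049 0.    0.001] gap 0.0010 e6 -0.000
```

View pics/s3.png

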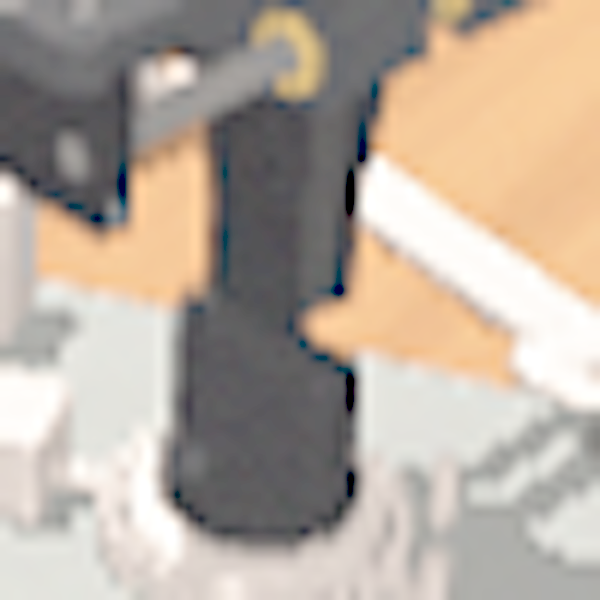

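Seen from the side, the fingers appear about 28 mm higher than reported, or further away. The top view should tell which.

Run:
```python
from h import *
a=viewer.snapshot("top")
x=cv2.resize(a[150:280,170:330,::-1],None,fx=5,fy=5,interpolation=cv2.INTER_CUBIC)
x=cv2.convertScaleAbs(cv2.pow(x/255.,.5),alpha=255)
print(x.shape,[((p-[170,150])*5).round(0) for p in proj("top",[[.5453,-.0237,.05],[.5453,-.0237,.12],[.5453,-.0237,.2],[.5453,-.0237,.3]])])
cv2.imwrite("pics/t3.png",x[:600])
```

```text
(650, 800, 3) [array([504., 316.]), array([508., 304.]), array([514., 288.]), array([522., 264.])]
```

View pics/t3.png

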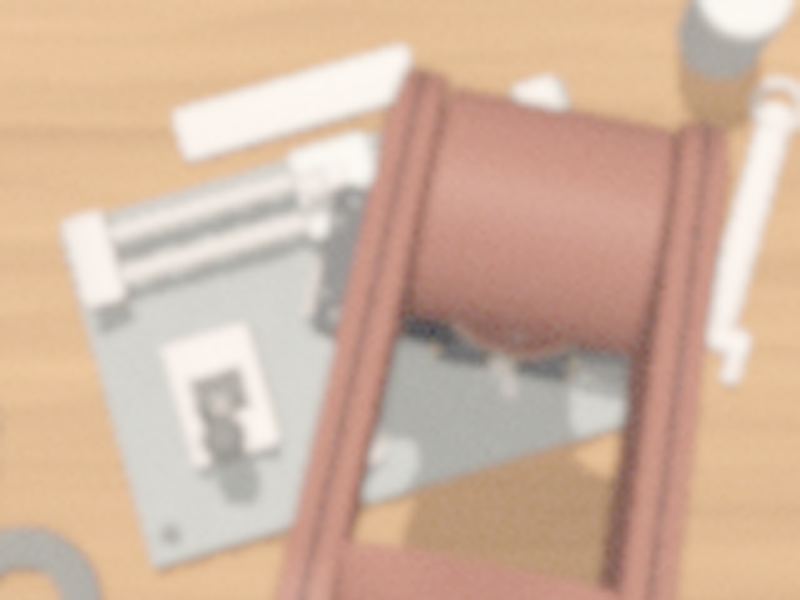

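The wrist at (515,300) matches the predicted columns 508 to 522, so the sideways position is right. That leaves height: the real tips are about 28 mm above the reported z. I'll touch the bar's top (75 mm) with the shut fingers to measure it.

Request:
{"op": "apply_moves", "data": {
  "deltas": "0 0 0 0 0 -0.001 0; 0 0 0 0 0 -0.002 0; 0 0 0 0 0 -0.002 0"
}}

```text
time_s: 3.15
position: [0.545, -0.0237, 0.055]
orientation: [-1.124, 1.343, -1.332]
wrist_force: [-0.4, 0.6, 0.9]
finger_gap: 0.0007
```

Request:
{"op": "apply_moves", "data": {
  "deltas": "0 0 0 0 0 -0.001 0; 0 0 0 0 0 -0.002 0; 0 0 0 0 0 -0.002 0"
}}

```text
time_s: 3.45
position: [0.5448, -0.0236, 0.0528]
orientation: [-1.124, 1.343, -1.332]
wrist_force: [0.7, -0.7, 0.2]
finger_gap: 0.0003
```

Request:
{"op": "apply_moves", "data": {
  "deltas": "0 0 0 0 0 -0.001 0; 0 0 0 0 0 -0.002 0; 0 0 0 0 0 -0.002 0"
}}

```text
time_s: 3.75
position: [0.5451, -0.0237, 0.0514]
orientation: [-1.124, 1.343, -1.332]
wrist_force: [-1.2, -0.5, 5.3]
finger_gap: 0.0005
```

Request:
{"op": "apply_moves", "data": {
  "deltas": "0 0 0 0 0 -0.001 0; 0 0 0 0 0 -0.002 0; 0 0 0 0 0 -0.002 0"
}}

```text
time_s: 4.05
position: [0.5455, -0.0238, 0.0512]
orientation: [-1.124, 1.342, -1.332]
wrist_force: [-6.0, 1.0, 13.7]
finger_gap: 0.0004
```

Contact at reported z 0.0515 puts the true tip height at the reported TCP z plus 23.5 mm, which agrees with the camera. I'll lift, open and go down to about 0.025.

Request:
{"op": "apply_moves", "data": {
  "deltas": "0 0 0 0 0 0.008 40; 0 0 0 0 0 0.008 40; 0 0 0 0 0 0.008 40; 0 0 0 0 0 0.008 40; 0 0 0 0 0 0.008 40"
}}

```text
time_s: 4.55
position: [0.5451, -0.0237, 0.0586]
orientation: [-1.124, 1.343, -1.332]
wrist_force: [-0.3, -0.4, 0.4]
finger_gap: 0.0307
```

Request:
{"op": "apply_moves", "data": {
  "deltas": "0 0 0 0 0 0 40; 0 0 0 0 0 -0.008 40; 0 0 0 0 0 -0.016 40; 0 0 0 0 0 -0.022 40; 0 0 0 0 0 -0.022 40"
}}

```text
time_s: 5.05
position: [0.5438, -0.0235, 0.0349]
orientation: [-1.126, 1.345, -1.33]
wrist_force: [-0.7, 0.5, 0.5]
finger_gap: 0.0349
```

Request:
{"op": "apply_moves", "data": {
  "deltas": "0 0 0 0.0013 0 -0.005 40; 0 0 0 0.0013 0 -0.009 40; 0 0 0 0.0013 0 -0.009 40; 0 0 0 0.0013 0 -0.009 40"
}}

```text
time_s: 5.45
position: [0.5451, -0.0235, 0.0259]
orientation: [-1.126, 1.346, -1.33]
wrist_force: [-0.7, 0.2, 0.0]
finger_gap: 0.0351
```

Request:
{"op": "apply_moves", "data": {
  "deltas": "0 0 0 0 0 0 0; 0 0 0 0 0 0 0; 0 0 0 0 0 0 0; 0 0 0 0 0 0 0; 0 0 0 0 0 0 0"
}}

```text
time_s: 5.95
position: [0.5454, -0.0218, 0.0262]
orientation: [-1.124, 1.347, -1.328]
wrist_force: [0.6, 5.7, 0.6]
finger_gap: 0.0137
```

```bash
python3 -c "
from h import *
st()"
```

```text
t 5.95 pos [ 0.5454 -0.0218  0.0262] yaw -100.03 tilt [-0.0086  0.0064] q6 1.556 F [0.6 5.7 0.6] M [ 1.151 -0.127 -0.041] gap 0.0137 e6 -0.014
```

Gripped (gap 13.7 mm). Turning anticlockwise in 4-degree steps, watching the moment.

Request:
{"op": "apply_moves", "data": {
  "deltas": "0 0 0.035 0 0 0 0; 0 0 0.07 0 0 0 0; 0 0 0.07 0 0 0 0"
}}

```text
time_s: 6.25
position: [0.5454, -0.0216, 0.0262]
orientation: [-1.161, 1.295, -1.277]
wrist_force: [0.8, 0.9, -0.7]
finger_gap: 0.0138
```

```bash
python3 -c "
from h import *
st()"
```

```text
t 6.25 pos [ 0.5454 -0.0216  0.0262] yaw -95.99 tilt [-0.0089  0.0059] q6 1.486 F [ 0.8  0.9 -0.7] M [ 0.144 -0.034 -0.022] gap 0.0138 e6 -0.355
```

Request:
{"op": "apply_moves", "data": {
  "deltas": "0 0 0.035 0 0 0 0; 0 0 0.07 0 0 0 0; 0 0 0.07 0 0 0 0"
}}

```text
time_s: 6.55
position: [0.5455, -0.0216, 0.0262]
orientation: [-1.195, 1.244, -1.227]
wrist_force: [0.3, -0.4, -1.4]
finger_gap: 0.0136
```

```bash
python3 -c "
from h import *
st()"
```

```text
t 6.55 pos [ 0.5455 -0.0216  0.0262] yaw -92.01 tilt [-0.0092  0.0053] q6 1.418 F [ 0.3 -0.4 -1.4] M [ 0.01  -0.049 -0.007] gap 0.0136 e6 -0.353
```

Request:
{"op": "apply_moves", "data": {
  "deltas": "0 0 0.035 0 0 0 0; 0 0 0.07 0 0 0 0; 0 0 0.07 0 0 0 0"
}}

```text
time_s: 6.85
position: [0.5455, -0.0215, 0.0262]
orientation: [-1.228, 1.194, -1.176]
wrist_force: [0.5, 1.4, -0.6]
finger_gap: 0.0136
```

```bash
python3 -c "
from h import *
st()"
```

```text
t 6.85 pos [ 0.5455 -0.0215  0.0262] yaw -88.08 tilt [-0.0095  0.0047] q6 1.350 F [ 0.5  1.4 -0.6] M [-0.019 -0.037 -0.145] gap 0.0136 e6 -0.490
```

Request:
{"op": "apply_moves", "data": {
  "deltas": "0 0 0.035 0 0 0 0; 0 0 0.07 0 0 0 0; 0 0 0.07 0 0 0 0"
}}

```text
time_s: 7.15
position: [0.5455, -0.0215, 0.0262]
orientation: [-1.259, 1.143, -1.126]
wrist_force: [0.3, 1.2, -0.7]
finger_gap: 0.0138
```

```bash
python3 -c "
from h import *
st()"
```

```text
t 7.15 pos [ 0.5455 -0.0215  0.0262] yaw -84.14 tilt [-0.0098  0.0041] q6 1.282 F [ 0.3  1.2 -0.7] M [ 0.053 -0.056 -0.008] gap 0.0138 e6 -0.343
```

Request:
{"op": "apply_moves", "data": {
  "deltas": "0 0 0.035 0 0 0 0; 0 0 0.07 0 0 0 0; 0 0 0.07 0 0 0 0"
}}

```text
time_s: 7.45
position: [0.5455, -0.0215, 0.0262]
orientation: [-1.289, 1.091, -1.075]
wrist_force: [1.0, 0.5, -0.0]
finger_gap: 0.0137
```

```bash
python3 -c "
from h import *
st()"
```

```text
t 7.45 pos [ 0.5455 -0.0215  0.0262] yaw -80.21 tilt [-0.0101  0.0034] q6 1.214 F [ 1.   0.5 -0. ] M [-0.027 -0.121 -0.006] gap 0.0137 e6 -0.350
```

Request:
{"op": "apply_moves", "data": {
  "deltas": "0 0 0.035 0 0 0 0; 0 0 0.07 0 0 0 0; 0 0 0.07 0 0 0 0"
}}

```text
time_s: 7.75
position: [0.5455, -0.0215, 0.0262]
orientation: [-1.317, 1.04, -1.024]
wrist_force: [0.3, 0.3, -0.5]
finger_gap: 0.014
```

```bash
python3 -c "
from h import *
st()"
```

```text
t 7.75 pos [ 0.5455 -0.0215  0.0262] yaw -76.30 tilt [-0.0102  0.0027] q6 1.147 F [ 0.3  0.3 -0.5] M [ 0.006 -0.06   0.004] gap 0.0140 e6 -0.347
```

Request:
{"op": "apply_moves", "data": {
  "deltas": "0 0 0.03 0 0 0 0; 0 0 0.05 0 0 0 0; 0 0 0.05 0 0 0 0"
}}

```text
time_s: 8.05
position: [0.5455, -0.0215, 0.0262]
orientation: [-1.337, 1.002, -0.986]
wrist_force: [1.6, -0.6, -1.4]
finger_gap: 0.0134
```

```bash
python3 -c "
from h import *
st()"
```

```text
t 8.05 pos [ 0.5455 -0.0215  0.0262] yaw -73.44 tilt [-0.0103  0.0022] q6 1.098 F [ 1.6 -0.6 -1.4] M [-0.035 -0.092 -0.188] gap 0.0134 e6 -0.390
```

Request:
{"op": "apply_moves", "data": {
  "deltas": "0 0 0.02 0 0 0 0; 0 0 0.04 0 0 0 0; 0 0 0.04 0 0 0 0"
}}

```text
time_s: 8.35
position: [0.5454, -0.0215, 0.0262]
orientation: [-1.352, 0.971, -0.955]
wrist_force: [0.6, 0.9, -1.2]
finger_gap: 0.014
```

```bash
python3 -c "
from h import *
st()"
```

```text
t 8.35 pos [ 0.5454 -0.0215  0.0262] yaw -71.09 tilt [-0.0105  0.0018] q6 1.057 F [ 0.6  0.9 -1.2] M [ 0.031 -0.107 -0.132] gap 0.0140 e6 -0.295
```

Request:
{"op": "apply_moves", "data": {
  "deltas": "0 0 0.01 0 0 0 0; 0 0 0.02 0 0 0 0; 0 0 0.02 0 0 0 0"
}}

```text
time_s: 8.65
position: [0.5455, -0.0214, 0.0262]
orientation: [-1.36, 0.956, -0.94]
wrist_force: [-0.6, 1.4, -0.1]
finger_gap: 0.0135
```

```bash
python3 -c "
from h import *
st()"
```

```text
t 8.65 pos [ 0.5455 -0.0214  0.0262] yaw -69.92 tilt [-0.0104  0.0016] q6 1.037 F [-0.6  1.4 -0.1] M [-0.035 -0.083 -0.085] gap 0.0135 e6 -0.171
```

Request:
{"op": "apply_moves", "data": {
  "deltas": "0 0 0.035 0 0 0 0; 0 0 0.07 0 0 0 0; 0 0 0.07 0 0 0 0"
}}

```text
time_s: 8.95
position: [0.5455, -0.0214, 0.0262]
orientation: [-1.385, 0.902, -0.887]
wrist_force: [0.0, 0.6, -0.3]
finger_gap: 0.0137
```

```bash
python3 -c "
from h import *
st()"
```

```text
t 8.95 pos [ 0.5455 -0.0214  0.0262] yaw -65.87 tilt [-0.0105  0.0008] q6 0.967 F [ 0.   0.6 -0.3] M [-0.008 -0.076 -0.022] gap 0.0137 e6 -0.358
```

Request:
{"op": "apply_moves", "data": {
  "deltas": "0 0 0.04 0 0 0 0; 0 0 0.08 0 0 0 0; 0 0 0.12 0 0 0 0; 0 0 0.12 0 0 0 0"
}}

```text
time_s: 9.35
position: [0.5455, -0.0214, 0.0262]
orientation: [-1.423, 0.811, -0.796]
wrist_force: [-0.1, 0.8, -0.4]
finger_gap: 0.0139
```

```bash
python3 -c "
from h import *
st()"
```

```text
t 9.35 pos [ 0.5455 -0.0214  0.0262] yaw -59.04 tilt [-0.0105 -0.0004] q6 0.850 F [-0.1  0.8 -0.4] M [ 0.009 -0.11  -0.099] gap 0.0139 e6 -0.561
```

Request:
{"op": "apply_moves", "data": {
  "deltas": "0 0 0.025 0 0 0 0; 0 0 0.05 0 0 0 0; 0 0 0.05 0 0 0 0"
}}

```text
time_s: 9.65
position: [0.5455, -0.0214, 0.0262]
orientation: [-1.438, 0.772, -0.757]
wrist_force: [0.1, 1.3, -1.7]
finger_gap: 0.0137
```

```bash
python3 -c "
from h import *
st()"
```

```text
t 9.65 pos [ 0.5455 -0.0214  0.0262] yaw -56.14 tilt [-0.0106 -0.0009] q6 0.800 F [ 0.1  1.3 -1.7] M [ 0.034 -0.122 -0.071] gap 0.0137 e6 -0.330
```

Request:
{"op": "apply_moves", "data": {
  "deltas": "0 0 0.015 0 0 0 0; 0 0 0.03 0 0 0 0; 0 0 0.03 0 0 0 0"
}}

```text
time_s: 9.95
position: [0.5454, -0.0213, 0.0262]
orientation: [-1.447, 0.748, -0.734]
wrist_force: [1.0, 0.4, -0.4]
finger_gap: 0.0138
```

```bash
python3 -c "
from h import *
st()"
```

```text
t 9.95 pos [ 0.5454 -0.0213  0.0262] yaw -54.40 tilt [-0.0106 -0.0011] q6 0.770 F [ 1.   0.4 -0.4] M [ 0.07  -0.144 -0.296] gap 0.0138 e6 -0.462
```

Request:
{"op": "apply_moves", "data": {
  "deltas": "0 0 0.012 0 0 0 0; 0 0 0.012 0 0 0 0; 0 0 0.012 0 0 0 0"
}}

```text
time_s: 10.25
position: [0.5454, -0.0213, 0.0262]
orientation: [-1.45, 0.739, -0.725]
wrist_force: [0.1, 1.3, -1.3]
finger_gap: 0.0137
```

```bash
python3 -c "
from h import *
st()"
```

```text
t 10.25 pos [ 0.5454 -0.0213  0.0262] yaw -53.74 tilt [-0.0106 -0.0011] q6 0.758 F [ 0.1  1.3 -1.3] M [ 0.045 -0.135 -0.486] gap 0.0137 e6 -0.459
```

The torque rose to 0.49 Nm without a drop at yaw -54, so this is the post. Now clockwise: quickly through the free play, then in small steps.

Request:
{"op": "apply_moves", "data": {
  "deltas": "0 0 -0.06 0 0 0 0; 0 0 -0.13 0 0 0 0; 0 0 -0.2 0 0 0 0; 0 0 -0.27 0 0 0 0; 0 0 -0.27 0 0 0 0"
}}

```text
time_s: 10.75
position: [0.5455, -0.0214, 0.0262]
orientation: [-1.364, 0.946, -0.931]
wrist_force: [0.2, 0.2, -0.7]
finger_gap: 0.0138
```

```bash
python3 -c "
from h import *
st()"
```

```text
t 10.75 pos [ 0.5455 -0.0214  0.0262] yaw -69.20 tilt [-0.0104  0.0014] q6 1.025 F [ 0.2  0.2 -0.7] M [-0.077 -0.096 -0.042] gap 0.0138 e6 0.713
```

Request:
{"op": "apply_moves", "data": {
  "deltas": "0 0 -0.04 0 0 0 0; 0 0 -0.08 0 0 0 0; 0 0 -0.12 0 0 0 0; 0 0 -0.12 0 0 0 0"
}}

```text
time_s: 11.15
position: [0.5455, -0.0215, 0.0262]
orientation: [-1.32, 1.036, -1.02]
wrist_force: [0.1, 0.9, -1.0]
finger_gap: 0.0134
```

```bash
python3 -c "
from h import *
st()"
```

```text
t 11.15 pos [ 0.5455 -0.0215  0.0262] yaw -75.98 tilt [-0.0102  0.0024] q6 1.142 F [ 0.1  0.9 -1. ] M [-0.034 -0.086  0.031] gap 0.0134 e6 0.397
```

Request:
{"op": "apply_moves", "data": {
  "deltas": "0 0 -0.03 0 0 0 0; 0 0 -0.055 0 0 0 0; 0 0 -0.055 0 0 0 0"
}}

```text
time_s: 11.45
position: [0.5455, -0.0215, 0.0262]
orientation: [-1.297, 1.077, -1.061]
wrist_force: [0.8, 0.3, -0.7]
finger_gap: 0.014
```

```bash
python3 -c "
from h import *
st()"
```

```text
t 11.45 pos [ 0.5455 -0.0215  0.0262] yaw -79.15 tilt [-0.01    0.0029] q6 1.196 F [ 0.8  0.3 -0.7] M [-0.033 -0.062 -0.056] gap 0.0140 e6 0.237
```

Request:
{"op": "apply_moves", "data": {
  "deltas": "0 0 -0.03 0 0 0 0; 0 0 -0.055 0 0 0 0; 0 0 -0.055 0 0 0 0"
}}

```text
time_s: 11.75
position: [0.5455, -0.0215, 0.0262]
orientation: [-1.273, 1.119, -1.103]
wrist_force: [0.8, 0.9, -1.4]
finger_gap: 0.0135
```

```bash
python3 -c "
from h import *
st()"
```

```text
t 11.75 pos [ 0.5455 -0.0215  0.0262] yaw -82.36 tilt [-0.0098  0.0035] q6 1.252 F [ 0.8  0.9 -1.4] M [-0.01  -0.046 -0.01 ] gap 0.0135 e6 0.251
```

Still in free play. Four more steps of about 3 degrees, which covers no more than one click.

Request:
{"op": "apply_moves", "data": {
  "deltas": "0 0 -0.03 0 0 0 0; 0 0 -0.05 0 0 0 0; 0 0 -0.05 0 0 0 0"
}}

```text
time_s: 12.05
position: [0.5455, -0.0215, 0.0262]
orientation: [-1.251, 1.156, -1.14]
wrist_force: [0.4, 1.4, -0.7]
finger_gap: 0.0135
```

```bash
python3 -c "
from h import *
st()"
```

```text
t 12.05 pos [ 0.5455 -0.0215  0.0262] yaw -85.21 tilt [-0.0097  0.0039] q6 1.301 F [ 0.4  1.4 -0.7] M [ 0.035 -0.065  0.161] gap 0.0135 e6 0.375
```

Request:
{"op": "apply_moves", "data": {
  "deltas": "0 0 -0.03 0 0 0 0; 0 0 -0.05 0 0 0 0; 0 0 -0.05 0 0 0 0"
}}

```text
time_s: 12.35
position: [0.5455, -0.0215, 0.0262]
orientation: [-1.228, 1.194, -1.177]
wrist_force: [0.4, 0.7, -0.4]
finger_gap: 0.014
```

```bash
python3 -c "
from h import *
st()"
```

```text
t 12.35 pos [ 0.5455 -0.0215  0.0262] yaw -88.13 tilt [-0.0095  0.0044] q6 1.351 F [ 0.4  0.7 -0.4] M [-0.019 -0.05   0.138] gap 0.0140 e6 0.337
```

Request:
{"op": "apply_moves", "data": {
  "deltas": "0 0 -0.03 0 0 0 0; 0 0 -0.05 0 0 0 0; 0 0 -0.05 0 0 0 0"
}}

```text
time_s: 12.65
position: [0.5455, -0.0215, 0.0262]
orientation: [-1.204, 1.231, -1.214]
wrist_force: [0.1, -0.5, -0.2]
finger_gap: 0.014
```

```bash
python3 -c "
from h import *
st()"
```

```text
t 12.65 pos [ 0.5455 -0.0215  0.0262] yaw -91.01 tilt [-0.0092  0.0049] q6 1.401 F [ 0.1 -0.5 -0.2] M [-0.02  -0.031  0.025] gap 0.0140 e6 0.236
```

Request:
{"op": "apply_moves", "data": {
  "deltas": "0 0 -0.03 0 0 0 0; 0 0 -0.05 0 0 0 0; 0 0 -0.05 0 0 0 0"
}}

```text
time_s: 12.95
position: [0.5455, -0.0216, 0.0262]
orientation: [-1.179, 1.269, -1.251]
wrist_force: [0.1, 0.9, -0.3]
finger_gap: 0.014
```

```bash
python3 -c "
from h import *
st()"
```

```text
t 12.95 pos [ 0.5455 -0.0216  0.0262] yaw -93.93 tilt [-0.009   0.0053] q6 1.451 F [ 0.1  0.9 -0.3] M [-0.097 -0.022 -0.008] gap 0.0140 e6 0.211
```

Click 1 went over at about -91 after 22 degrees of play. I expect the next rises from -98.5, -113.5 and -128.5, and the jumps near -106, -121 and -136.

Request:
{"op": "apply_moves", "data": {
  "deltas": "0 0 -0.04 0 0 0 0; 0 0 -0.08 0 0 0 0; 0 0 -0.12 0 0 0 0; 0 0 -0.12 0 0 0 0"
}}

```text
time_s: 13.35
position: [0.5455, -0.0216, 0.0262]
orientation: [-1.117, 1.356, -1.338]
wrist_force: [0.5, 0.9, -0.8]
finger_gap: 0.0137
```

```bash
python3 -c "
from h import *
st()"
```

```text
t 13.35 pos [ 0.5455 -0.0216  0.0262] yaw -100.80 tilt [-0.0083  0.0063] q6 1.569 F [ 0.5  0.9 -0.8] M [-0.005 -0.027  0.181] gap 0.0137 e6 0.584
```

Request:
{"op": "apply_moves", "data": {
  "deltas": "0 0 -0.03 0 0 0 0; 0 0 -0.05 0 0 0 0; 0 0 -0.05 0 0 0 0"
}}

```text
time_s: 13.65
position: [0.5454, -0.0216, 0.0262]
orientation: [-1.089, 1.393, -1.375]
wrist_force: [0.0, 0.2, -0.2]
finger_gap: 0.0139
```

```bash
python3 -c "
from h import *
st()"
```

```text
t 13.65 pos [ 0.5454 -0.0216  0.0262] yaw -103.70 tilt [-0.008   0.0067] q6 1.619 F [ 0.   0.2 -0.2] M [-0.066  0.014  0.135] gap 0.0139 e6 0.326
```

Request:
{"op": "apply_moves", "data": {
  "deltas": "0 0 -0.03 0 0 0 0; 0 0 -0.05 0 0 0 0; 0 0 -0.05 0 0 0 0"
}}

```text
time_s: 13.95
position: [0.5455, -0.0216, 0.0262]
orientation: [-1.06, 1.429, -1.41]
wrist_force: [-0.1, -0.1, -0.6]
finger_gap: 0.0138
```

```bash
python3 -c "
from h import *
st()"
```

```text
t 13.95 pos [ 0.5455 -0.0216  0.0262] yaw -106.58 tilt [-0.0076  0.0071] q6 1.669 F [-0.1 -0.1 -0.6] M [-0.043  0.08  -0.032] gap 0.0138 e6 0.215
```

Request:
{"op": "apply_moves", "data": {
  "deltas": "0 0 -0.03 0 0 0 0; 0 0 -0.05 0 0 0 0; 0 0 -0.05 0 0 0 0"
}}

```text
time_s: 14.25
position: [0.5454, -0.0216, 0.0262]
orientation: [-1.03, 1.465, -1.446]
wrist_force: [-0.3, 0.5, -0.6]
finger_gap: 0.0137
```

```bash
python3 -c "
from h import *
st()"
```

```text
t 14.25 pos [ 0.5454 -0.0216  0.0262] yaw -109.50 tilt [-0.0072  0.0075] q6 1.719 F [-0.3  0.5 -0.6] M [-0.002  0.041  0.045] gap 0.0137 e6 0.210
```

Click 2 went over as predicted. Now click 3, with the same steps.

Request:
{"op": "apply_moves", "data": {
  "deltas": "0 0 -0.04 0 0 0 0; 0 0 -0.08 0 0 0 0; 0 0 -0.12 0 0 0 0; 0 0 -0.12 0 0 0 0"
}}

```text
time_s: 14.65
position: [0.5454, -0.0216, 0.0262]
orientation: [-0.956, 1.549, -1.53]
wrist_force: [0.4, -0.4, -0.5]
finger_gap: 0.0136
```

```bash
python3 -c "
from h import *
st()"
```

```text
t 14.65 pos [ 0.5454 -0.0216  0.0262] yaw -116.36 tilt [-0.0064  0.0083] q6 1.838 F [ 0.4 -0.4 -0.5] M [0.016 0.072 0.174] gap 0.0136 e6 0.575
```

Request:
{"op": "apply_moves", "data": {
  "deltas": "0 0 -0.03 0 0 0 0; 0 0 -0.05 0 0 0 0; 0 0 -0.05 0 0 0 0"
}}

```text
time_s: 14.95
position: [0.5454, -0.0217, 0.0262]
orientation: [-0.924, 1.584, -1.565]
wrist_force: [0.5, -0.6, -0.9]
finger_gap: 0.0135
```

```bash
python3 -c "
from h import *
st()"
```

```text
t 14.95 pos [ 0.5454 -0.0217  0.0262] yaw -119.26 tilt [-0.006   0.0085] q6 1.888 F [ 0.5 -0.6 -0.9] M [-0.015  0.098  0.136] gap 0.0135 e6 0.304
```

Request:
{"op": "apply_moves", "data": {
  "deltas": "0 0 -0.03 0 0 0 0; 0 0 -0.06 0 0 0 0; 0 0 -0.09 0 0 0 0; 0 0 -0.09 0 0 0 0"
}}

```text
time_s: 15.35
position: [0.5454, -0.0217, 0.0262]
orientation: [-0.862, 1.647, -1.627]
wrist_force: [-0.1, 0.1, -1.2]
finger_gap: 0.0136
```

```bash
python3 -c "
from h import *
st()"
```

```text
t 15.35 pos [ 0.5454 -0.0217  0.0262] yaw -124.48 tilt [-0.0052  0.0091] q6 1.978 F [-0.1  0.1 -1.2] M [-0.019  0.026  0.007] gap 0.0136 e6 0.299
```

Click 3 is over (nil at -124.5). Now click 4: load check near -131 and -134, then stop near -138.5.

Request:
{"op": "apply_moves", "data": {
  "deltas": "0 0 -0.04 0 0 0 0; 0 0 -0.08 0 0 0 0; 0 0 -0.12 0 0 0 0; 0 0 -0.12 0 0 0 0"
}}

```text
time_s: 15.75
position: [0.5453, -0.0217, 0.0262]
orientation: [-0.776, 1.727, -1.708]
wrist_force: [-0.6, -0.0, -0.7]
finger_gap: 0.0139
```

```bash
python3 -c "
from h import *
st()"
```

```text
t 15.75 pos [ 0.5453 -0.0217  0.0262] yaw -131.34 tilt [-0.0041  0.0096] q6 2.097 F [-0.6 -0.  -0.7] M [-0.005  0.108  0.14 ] gap 0.0139 e6 0.584
```

Request:
{"op": "apply_moves", "data": {
  "deltas": "0 0 -0.03 0 0 0 0; 0 0 -0.05 0 0 0 0; 0 0 -0.05 0 0 0 0"
}}

```text
time_s: 16.05
position: [0.5453, -0.0217, 0.0262]
orientation: [-0.739, 1.761, -1.741]
wrist_force: [-0.4, 0.9, -0.1]
finger_gap: 0.014
```

```bash
python3 -c "
from h import *
st()"
```

```text
t 16.05 pos [ 0.5453 -0.0217  0.0262] yaw -134.24 tilt [-0.0037  0.0098] q6 2.147 F [-0.4  0.9 -0.1] M [0.006 0.188 0.08 ] gap 0.0140 e6 0.305
```

Request:
{"op": "apply_moves", "data": {
  "deltas": "0 0 -0.02 0 0 0 0; 0 0 -0.045 0 0 0 0; 0 0 -0.07 0 0 0 0; 0 0 -0.07 0 0 0 0; 0 0 -0.07 0 0 0 0"
}}

```text
time_s: 16.55
position: [0.5453, -0.0217, 0.0262]
orientation: [-0.684, 1.807, -1.787]
wrist_force: [0.3, 0.1, -0.9]
finger_gap: 0.0137
```

```bash
python3 -c "
from h import *
st()"
```

```text
t 16.55 pos [ 0.5453 -0.0217  0.0262] yaw -138.25 tilt [-0.0029  0.01  ] q6 2.217 F [ 0.3  0.1 -0.9] M [ 0.068  0.131 -0.006] gap 0.0137 e6 0.030
```

The fourth click went over and the torque is nil, with about 5 degrees of free play ahead. Letting go and lifting off.

Request:
{"op": "apply_moves", "data": {
  "deltas": "0 0 0 0 0 0 32; 0 0 0 0 0 0 32; 0 0 0 0 0 0 32; 0 0 0 0 0 0 32; 0 0 0 0 0 0.015 32"
}}

```text
time_s: 17.05
position: [0.5433, -0.0214, 0.0396]
orientation: [-0.689, 1.81, -1.786]
wrist_force: [-0.7, 0.2, -0.5]
finger_gap: 0.0275
```

Request:
{"op": "apply_moves", "data": {
  "deltas": "0 0 0 0 0 0.03 32; 0 0 0 0 0 0.06 32; 0 0 0.1 -0.01 0.02 0.065 0; 0 0 0.24 -0.03 0.05 0.065 0; 0 0 0.38 -0.05 0.08 0.065 0"
}}

```text
time_s: 17.55
position: [0.4936, 0.0591, 0.1065]
orientation: [-0.96, 1.548, -1.529]
wrist_force: [0.5, 0.8, -0.5]
finger_gap: 0.0117
```

```bash
python3 -c "
from h import *
st()
crop('top',viewer.snapshot('top'),180,160,130,100,6,'pics/t4.png')"
```

```text
t 17.55 pos [0.4936 0.0591 0.1065] yaw -116.23 tilt [-0.0084  0.0073] q6 1.981 F [ 0.5  0.8 -0.5] M [0.035 0.014 0.02 ] gap 0.0117 e6 1.066
```

Request:
{"op": "apply_moves", "data": {
  "deltas": "0 0 0.15 -0.015 0.018 0 0; 0 0 0.3 -0.03 0.036 0 0; 0 0 0.45 -0.0475 0.0564 0 0; 0 0 0.6 -0.0475 0.0564 0 0; 0 0 0.749 -0.0475 0.0564 0 0"
}}

```text
time_s: 18.1
position: [0.4424, 0.1204, 0.1067]
orientation: [-1.344, 1.0, -0.981]
wrist_force: [0.0, 0.2, 0.1]
finger_gap: 0.0006
```

Request:
{"op": "apply_moves", "data": {
  "deltas": "0 0 0 0 0 -0.01 0; 0 0 0 0 0 -0.03 0; 0 0 0 0 0 -0.047 0; 0 0 0 0 0 -0.047 0; 0 0 0 0 0 -0.047 0"
}}

```text
time_s: 18.6
position: [0.4423, 0.1202, 0.0597]
orientation: [-1.344, 1.002, -0.983]
wrist_force: [0.0, 0.8, -0.5]
finger_gap: 0.0002
```

```bash
python3 -c "
from h import *
st()
b=viewer.snapshot('side');crop('side',b,200,150,130,100,6,'pics/s5.png')"
```

```text
t 18.60 pos [0.4423 0.1202 0.0597] yaw -73.25 tilt [-0.0156 -0.0011] q6 1.371 F [ 0.   0.8 -0.5] M [-0.019 -0.028  0.006] gap 0.0002 e6 0.034
```

View pics/s5.png

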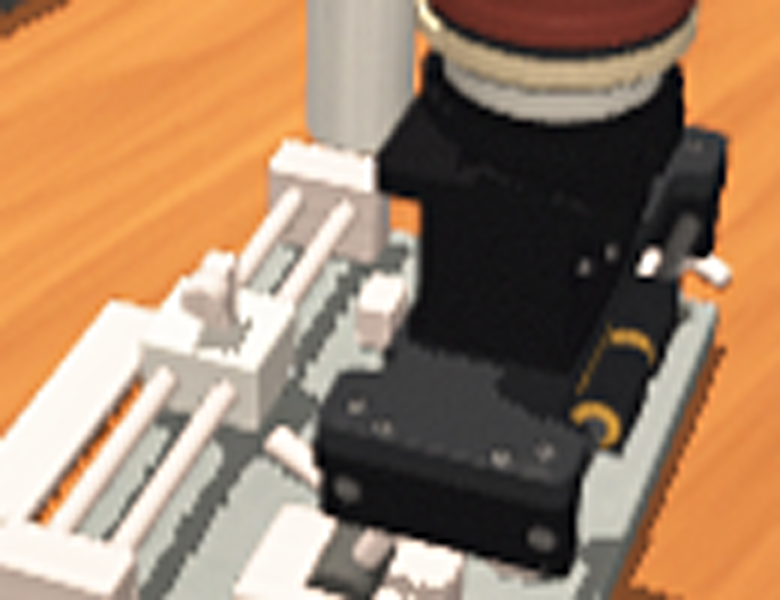

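The gripper's body covers the ball in this view (only the rod shows, at (375,545)), and there is no contact yet. Now pushing along the plate's x axis.

Request:
{"op": "apply_moves", "data": {
  "deltas": "0 0 0 0.003 -0.005 0 0; 0 0 0 0.011 -0.003 0 0; 0 0 0 0.019 -0.001 0 0; 0 0 0 0.026 0.002 0 0; 0 0 0 0.0335 0.004 0 0"
}}

```text
time_s: 19.15
position: [0.4772, 0.1247, 0.0604]
orientation: [-1.343, 1.001, -0.983]
wrist_force: [-1.1, 0.4, 0.7]
finger_gap: 0.0008
```

Request:
{"op": "apply_moves", "data": {
  "deltas": "0 0 0 0.007 0.002 0 0; 0 0 0 0.014 0.004 0 0; 0 0 0 0.02 0.006 0 0; 0 0 0 0.026 0.008 0 0; 0 0 0 0.026 0.008 0 0"
}}

```text
time_s: 19.65
position: [0.5039, 0.1329, 0.0603]
orientation: [-1.343, 1.001, -0.983]
wrist_force: [-0.4, 0.7, -0.3]
finger_gap: 0.0001
```

```bash
python3 -c "
from h import *
st()"
```

```text
t 19.65 pos [0.5039 0.1329 0.0603] yaw -73.21 tilt [-0.0138 -0.0008] q6 1.383 F [-0.4  0.7 -0.3] M [ 0.015 -0.039 -0.023] gap 0.0001 e6 0.029
```

Request:
{"op": "apply_moves", "data": {
  "deltas": "0 0 0 0.002 0.0006 0 0; 0 0 0 0.004 0.0012 0 0; 0 0 0 0.005 0.0015 0 0; 0 0 0 0.005 0.0015 0 0"
}}

```text
time_s: 20.05
position: [0.5083, 0.1343, 0.06]
orientation: [-1.344, 1.002, -0.983]
wrist_force: [-3.4, -0.6, -0.4]
finger_gap: 0.0006
```

Request:
{"op": "apply_moves", "data": {
  "deltas": "0 0 0 0.001 0.0003 0 0; 0 0 0 0.002 0.0006 0 0; 0 0 0 0.002 0.0006 0 0"
}}

```text
time_s: 20.35
position: [0.5084, 0.1343, 0.0597]
orientation: [-1.347, 1.004, -0.981]
wrist_force: [-8.1, -2.3, 4.7]
finger_gap: 0.0007
```

The lever is against its end: the force rose to 8 N and the position stopped. Backing off and lifting away.

Request:
{"op": "apply_moves", "data": {
  "deltas": "0 0 0 -0.01 -0.003 0 0; 0 0 0 -0.03 -0.009 0 0; 0 0 0 -0.06 -0.018 0.01 0; 0 0 0 -0.08 -0.024 0.05 0; 0 0 0 -0.08 -0.024 0.10 0"
}}

```text
time_s: 20.85
position: [0.4239, 0.1097, 0.158]
orientation: [-1.351, 1.009, -0.978]
wrist_force: [2.0, 0.8, 0.9]
finger_gap: 0.0005
```

Request:
{"op": "apply_moves", "data": {
  "deltas": "0 0 0 0 -0.04 0.02 0; 0 0 0 0 -0.08 0.04 0; 0 0 0 0 -0.12 0.05 0; 0 0 0 0 -0.16 0.05 0; 0 0 0 0 -0.20 0.05 0"
}}

```text
time_s: 21.35
position: [0.4245, -0.0922, 0.2093]
orientation: [-1.35, 1.005, -0.981]
wrist_force: [-0.2, -0.0, -0.6]
finger_gap: 0.0005
```

Request:
{"op": "apply_moves", "data": {
  "deltas": "0 0 0 0 -0.04 0 0; 0 0 0 0 -0.08 0 0; 0 0 0 0 -0.12 0 0; 0 0 0 0 -0.12 0 0; 0 0 0 0 -0.12 0 0"
}}

```text
time_s: 21.85
position: [0.4244, -0.2127, 0.2094]
orientation: [-1.349, 1.006, -0.983]
wrist_force: [0.1, 0.6, -0.2]
finger_gap: 0.0001
```

```bash
python3 -c "
from h import *
st()
b=viewer.snapshot('side');a=viewer.snapshot('top')
f=lambda i:cv2.resize(i[:,:,::-1],None,fx=4,fy=4,interpolation=cv2.INTER_CUBIC)
cv2.imwrite('pics/end.png',np.hstack([f(b[160:300,190:290]),f(a[150:290,210:310])]))"
```

```text
t 21.85 pos [ 0.4244 -0.2127  0.2094] yaw -73.33 tilt [-0.0198 -0.0042] q6 0.663 F [ 0.1  0.6 -0.2] M [-0.021  0.034 -0.035] gap 0.0001 e6 -0.077
```

View pics/end.png

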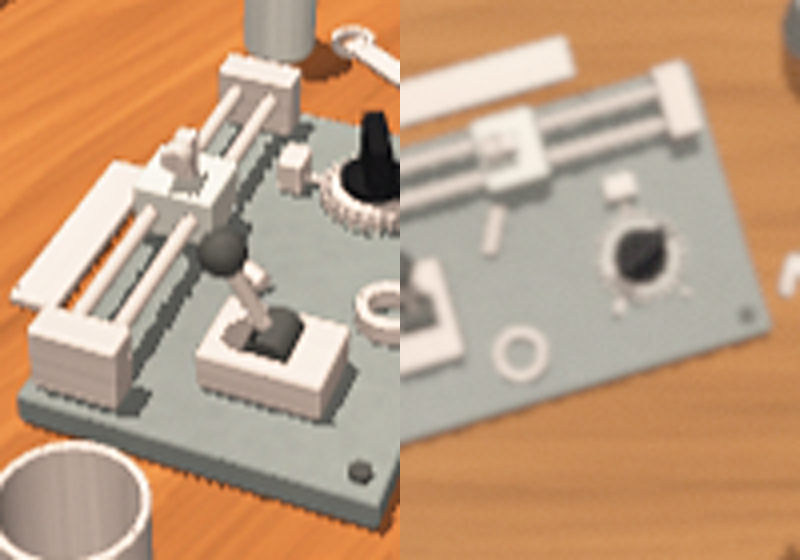

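The lever's ball now leans fully to +x, at (223,250) in the left half. In the top view the post is at (685,293) and the dial's lug at (620,308). The lug is about 73 degrees clockwise of the post, against 46 at the start; click 4 should give about 74.5. The collar and dowel have not moved. One numeric check of the ball, then I hand in.

Run:
```python
from h import *
d=np.array([.958,.2875,0]);P=np.array([.5045,.133,.042])
for a in(.8,.9,1.):
    print(a,proj("side",[P+d*.06*np.sin(a-.5)+[0,0,.06*np.cos(a-.5)]]).round(1),"seen 245.7 222.5")
st(); print(arm.sign_off())
```

```text
0.8 [[248.9 222.3]] seen 245.7 222.5
0.9 [[246.3 222.4]] seen 245.7 222.5
1.0 [[243.8 222.7]] seen 245.7 222.5
t 21.95 pos [ 0.4246 -0.2114  0.2093] yaw -73.18 tilt [-0.0201 -0.0041] q6 0.663 F [-0.4  0.5  1. ] M [0.042 0.054 0.028] gap 0.0006 e6 0.000
the job is handed in; nothing more can be done
None
```

The length stop is set to the fourth click and the lock lever is pushed over. The job was handed in at about 22 s of the 72 s allowed; the hand-in gives no verdict.

- **End stop:** I turned the knob anticlockwise over two clicks. At the post the torque rose to 0.49 Nm without dropping, well under the 0.9 Nm limit.
- **Four clicks:** Clockwise there was about 22 degrees of free play. I then felt four separate torque rises and drops, 15 degrees apart, and stopped with the torque at nil.
- **Lock lever:** I pushed the ball until the lever met its end, with the force rising to about 8 N. Then I backed off, and the arm was clear of everything at the end.

**Last checks:**
- **Dial:** in the top picture its lug stood about 73 degrees from the post; the fourth click should give about 74.5.
- **Lever:** the ball's position in the side picture gives about 0.92 rad, somewhat short of the full 1.0. The reading is good to about 0.1 rad, so the picture alone does not prove it is beyond 0.85; the force at its end stop does support it.
- **Loose things:** the collar and dowel looked unmoved. I did not measure the other loose things.

**What disagreed:** the fingertips were really about 31 mm higher than the reported tool height implied, so my first grip closed above the knob. I corrected this by touching the top of the bar lightly (about 14 N) before gripping again.

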